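# Drag a battery pack into the tester

## Task

The battery pack that has the screw-top jar standing on it is next to be tested. First move the jar, upright, onto the round cork coaster so that it stands wholly on it; then press down on the top of the pack, drag it back out of its bay under the rack and slide it, flat on the table all the way, into the tester cradle until its contact edge is fully home against the contact bar. Never lift or tip the pack, do not tip the jar over, and do not move the other pack, the tin, the phone or the lamp.

Things in the scene. Friction and masses are not known exactly. Their poses are not given: they have to be found in the camera images.
- pack: the flat black battery pack to test, 100 (own x) x 90 (own y) x 10 mm, 0.11 to 0.22 kg; origin at the centre of its underside. Its -x edge (four brass contacts) faces out of the rack. It starts in either rack bay, front 45 to 55 mm out, the rest under the roof. Rubber-coated top (friction about 1.2), smooth underside (0.35 on the table): 6 to 12 N drags it; two spread fingertips also turn it.
- pack_front (a point): middle of the pack's -x (contact) edge, 50 mm ahead of its centre and 5 mm above its underside
- spare_pack: an identical pack in the other bay, its front sticking out 45 to 55 mm in the same way, to be left where it is
- jar: clear plastic screw-top jar, 42 mm diameter, 62 mm tall, about 0.1 kg, standing upright on the front part of the pack, its base 10 mm above the table; origin at the centre of its underside, z up
- rack: fixed low steel rack, 212 mm wide (own y); two bays, each 94 mm wide, centred 51 mm either side of its middle. Roof from x = 0 to 116 mm, underside 14, top 20 mm above the table; cells on it from x = 60 mm on, up to 32 mm high. Bay walls 8 mm thick start at x = -2 mm. Origin: middle of the roof's front edge, at table height; +x points into the rack
- cradle: fixed tester, open to its +x. Origin: middle of the contact bar's face at table height. Home: pack_front at x = 0, y = 0, pack centre at x = 50 mm, pack x along cradle x. Side guides 8 mm high, 96 mm apart inside, run to x = 44 mm, then flare at 0.5 rad to a mouth 120 mm wide inside, 134 mm overall, at x = 66 mm. Bar 20 mm high; housing behind it 24 mm high, 118 mm wide, to x = -72 mm
- coaster: fixed round cork coaster, 92 mm diameter, 4 mm thick; origin at the centre of its underside
- tin: bystander: closed steel can, 68 mm diameter, 70 mm tall, loose; origin at the centre of its underside
- phone: bystander: black phone lying flat, 150 (own x) x 72 x 9 mm, loose; origin at the centre of its underside
- lamp: bystander: bulb on a post, base 90 mm diameter, bulb 60 mm, 252 mm tall overall, loose; origin at the centre of its underside

How it is judged:
By the outcome, as a careful person would: the job done as asked, in the order asked, and still so for the second after the job is handed in, with the robot touching nothing.
It also fails if it takes over 72 s, if anything falls off the work surface, if the arm or the gripper's body presses on something with over 40 N, if the wrist force passes 120 N, or if a joint passes its speed limit or range.

## Robot

A 6-joint arm with a two-finger parallel gripper is mounted at the origin on the work surface. World frame = base frame: x ahead of the robot, y to its left, z up, the work surface at z = 0. Lengths are in m, angles in rad, forces in N, time in s.
With the tool pointing down it reaches from about 0.225 to 0.875 m from the base axis. Payload 3.4 kg.
Tool frame: the origin (TCP) lies at the very end of the fingers, on their centre line; the grasp point (between the pads) lies 19 mm behind it; z points along the fingers, y is the line along which they close (so a half turn about z gives the same grasp; the last joint's range is limited). The gripper opens to 85 mm and grips with 20 to 120 N. Pads are 22 mm wide; open, the fingers measure 114 mm over their backs; the gripper's body (76 mm by 85 mm) begins 54 mm behind the grasp point. The pads swing forward as they close: fully open they stand 13 mm farther back than shut.
Start: joints at [-1.248, 0.276, 1.505, -0, 1.361, -0.121], TCP at [0.247, -0.519, 0.197] pointing down, gripper open.
Joint ranges: [-2.89, 2.89], [-0.75, 2.08], [0.22, 2.7], [-1.18, 4.32], [0.11, 2.71], [-2.7, 2.7]. Speed limits (rad/s): [2.57, 2.57, 3.14, 3.14, 3.14, 3.14].

## Interface

Orientations are given as a 3x3 rotation matrix whose columns are the frame's x, y, z axes.
In Python, from plant import env, optics, job gives the robot as it stands.
- The arm moves only by the shell command python3 -m handwheel 'ROWS'. ROWS is text: rows parted by semicolons, each of 7 numbers parted by spaces: the shift along the tool's x, y, z in mm, then the turn, a rotation vector about the tool's x, y, z in rad, then the opening, from 0 (shut) to 1 (fully open). In form: tx ty tz rx ry rz claw; .... A call has 1 to 20 rows; each row shifts and turns the commanded pose from where the row before left it, along the tool's axes as they then stand; what a row does not reach is not made up. A row lasts 1/10 s, in which the tool goes at most 50 mm and 8.59 degrees, less where a joint would pass 70% of its speed; a pose out of reach is approached as far as the arm can. A call is refused whole if a number of a shift passes 50 or a number of a turn 0.15, either way. A call with a gripper value outside its range is refused whole. The fingers move at their own pace and stop on an object; the grip force is fixed at half the most. Time passes only in rows, so rows that do not move let the fingers close. It gives the time, the measured TCP pose, the force, the opening and the grip force at its end, in the units of the state.
- env.observe(): the state, without advancing time (a new reading comes with each control period).
- optics.camera(name): name is "side" or "top" or "wrist"; returns a dict with "img" (420x560x3 uint8, blue, green, red), "z_map" (420x560 float32, m along the optical axis (not along the pixel's ray), 0 where there is no reading), "camera_matrix" (3x3 intrinsics, pixels), "dist" ([k1, k2, p1, p2, k3] as OpenCV has them; the pictures are not rectified), "R" (3x3) and "t" (3): a world point X has camera coordinates R X + t. Camera axes: x right, y down, z forward; pixel columns grow to the right and rows downward; lengths in m; the calibration is good to about 2 mm. A picture is of the moment at which its call begins.
- job.sign_off(): hands the job in; it is judged then, once.
Trained networks look in a picture, given as the dict that the camera call returned (one of the last four; its "shot" number tells which), for a name from the list of things; names that differ only in an ending like _2 or _b are one class to them, and where a whole thing is asked for, a point or a joint stands for the part that bears it (a point fixed in the world has none). Each returns a list of dicts, best first, with "score" (0 to 1); they miss things now and then, are a little off and sometimes report something else, mostly with a low value. They report only what shows in the picture. A call takes as long as a camera call.
- optics.look_for(picture, target): "at" ([x, y, z] in m, in the coordinates of the camera as it stood for that picture, good to about 4 mm: the middle of the surface that is visible of it).
The state is a dict: "clock": time; "q": joint angles; "dq": joint speeds; "effort": joint torques, N m; "tcp_pos": TCP position; "eef_rot": TCP orientation; "wrist_force": force on the tool from outside, world axes, zero at the start; "moment": the same for the moment, N m; "opening": finger opening in m; "finger_force": force on a finger pad.
Only numpy, scipy, OpenCV 4.12 (cv2) and the standard library are available. Lean on these libraries where they do the work, as an engineer would, in place of code of your own. Each camera call takes 0.05 s, during which the arm holds its last target. There are 200 camera calls.

## Working session

There is one attempt and no reset: what is moved stays moved. The work goes in short steps, Python scripts to look and compute and a shell command to move; the robot and the scene stay as the last step left them, time stands still between calls to the robot, and variables do not carry over. Pictures are saved under pics/ and viewed, at most 10 in all, crops included, and the job is handed in when it is done.

```bash
ls; mkdir -p pics; cat > h.py <<'E'
import numpy as np, cv2
from plant import env, optics, job
def world(c,p): return c["R"].T@(np.asarray(p)-c["t"])
def pts(c):
    z=c["z_map"]; v,u=np.nonzero(z>0)
    n=cv2.undistortPoints(np.c_[u,v].astype(np.float64)[:,None],np.array(c["camera_matrix"]),np.array(c["dist"]))[:,0]
    Z=z[v,u]; P=np.c_[n*Z[:,None],Z]
    W=np.full(z.shape+(3,),np.nan); W[v,u]=(P-c["t"])@c["R"]; return W
E
python3 - <<'E'
from h import *
s=env.observe(); print(s["tcp_pos"],s["eef_rot"],s["clock"])
for n in ["top","side"]:
    c=optics.camera(n); cv2.imwrite(f"pics/{n}0.png",c["img"])
    np.savez(f"{n}0.npz",W=pts(c),img=c["img"])
    print(n,"campos",-c["R"].T@c["t"])
    for t in ["pack","pack_front","jar","rack","cradle","coaster","tin","phone","lamp"]:
        for r in optics.look_for(c,t)[:3]: 
            p=np.array(r["at"]); q=cv2.projectPoints(p[None],np.zeros(3),np.zeros(3),np.array(c["camera_matrix"]),np.array(c["dist"]))[0].ravel()
            print(t,round(r["score"],2),world(c,p).round(3),q.round())
E
```

```text
pics
[ 0.24668853 -0.51873559  0.19624405] [[ 9.03125214e-01  4.29376826e-01 -6.23809417e-04]
 [ 4.29377241e-01 -9.03123570e-01  1.73240608e-03]
 [ 1.80478037e-04 -1.83242918e-03 -9.99998305e-01]] 0.0
top campos [0.39568028 0.02318924 0.96032203]
pack 0.87 [0.629 0.032 0.007] [272. 186.]
pack_front 0.93 [0.632 0.034 0.008] [271. 185.]
pack_front 0.43 [0.49  0.304 0.071] [140. 244.]
jar 0.85 [0.63  0.024 0.069] [275. 179.]
rack 0.81 [ 0.722 -0.005  0.018] [288. 145.]
cradle 0.92 [ 0.362 -0.011  0.022] [292. 307.]
coaster 0.94 [ 0.471 -0.336  0.   ] [437. 255.]
coaster 0.4 [ 0.729 -0.002  0.017] [286. 143.]
tin 0.74 [ 0.657 -0.066  0.011] [315. 174.]
tin 0.69 [0.491 0.303 0.067] [141. 245.]
phone 0.58 [ 0.711 -0.28   0.01 ] [407. 151.]
lamp 0.64 [0.723 0.292 0.025] [157. 144.]
side campos [0.19769197 0.46044444 0.70560142]
pack 0.81 [0.625 0.046 0.008] [239. 224.]
pack_front 0.88 [0.628 0.054 0.011] [235. 224.]
jar 0.73 [0.624 0.036 0.052] [241. 207.]
cradle 0.85 [ 0.364 -0.003  0.027] [360. 267.]
coaster 0.81 [ 0.472 -0.337  0.001] [391. 161.]
tin 0.85 [0.484 0.319 0.07 ] [188. 345.]
phone 0.79 [ 0.712 -0.279  0.009] [298. 132.]
lamp 0.69 [0.724 0.301 0.092] [100. 252.]
```

View pics/top0.png

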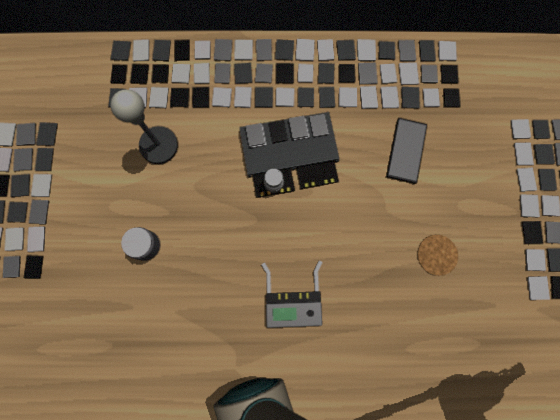

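```bash
python3 - <<'E'
import numpy as np,cv2
d=np.load("top0.npz");W=d["W"];img=d["img"]
# ortho map of world: 1mm px region
x0,x1,y0,y1=.25,.85,-.2,.22
im=np.zeros((600,420,3),np.uint8)
m=np.isfinite(W[...,0])
big=cv2.resize(W.astype(np.float32),None,fx=4,fy=4,interpolation=cv2.INTER_NEAREST)
def fit(sel,name):
    P=W[sel][:,:2].astype(np.float32); r=cv2.minAreaRect(P); print(name,len(P),np.round(r[0],4),np.round(r[1],4),round(r[2],2))
x,y,z=W[...,0],W[...,1],W[...,2]
fit(m&(z>.016)&(z<.045)&(x>.6)&(x<.85)&(abs(y)<.16)&~((abs(y-.025)<.035)&(x<.66)),"rackroof+cells")
fit(m&(z>.014)&(z<.03)&(x>.27)&(x<.45)&(abs(y)<.1),"cradle housing")
fit(m&(z>.005)&(z<.012)&(x>.3)&(x<.52)&(abs(y)<.12),"guides")
fit(m&(z>.005)&(z<.0135)&(x>.55)&(x<.68)&(y<.1)&(y>-.0),"pack?")
fit(m&(z>.005)&(z<.0135)&(x>.55)&(x<.72)&(y<.0)&(y>-.13),"spare?")
fit(m&(z>.058)&(z<.09)&(abs(x-.63)<.06)&(abs(y-.025)<.05),"jar top")
fit(m&(z>.003)&(abs(x-.471)<.06)&(abs(y+.336)<.06),"coaster")
E
```

```text
rackroof+cells 4371 [ 0.7287 -0.0067] [0.1176 0.2122] 10.32
cradle housing 1929 [ 0.3571 -0.0141] [0.0725 0.1181] 2.09
guides 206 [ 0.4128 -0.0156] [0.1328 0.1869] 23.13
pack? 401 [0.6356 0.0396] [0.0542 0.0873] 10.89
spare? 1037 [ 0.6677 -0.0573] [0.0796 0.1307] 11.21
jar top 261 [0.6329 0.0283] [0.0341 0.0362] 89.87
coaster 496 [ 0.4766 -0.3336] [0.1057 0.1124] 84.44
```

The top view shows the jar at pixel (275,180) on the left pack. The rack is yawed about 10°, the cradle about 2° with its housing at (293,310), and the coaster is at (437,255). The fitted sizes match those given, so I'm moving above the jar.

```bash
python3 -m handwheel '15 -9 0 0 0 0 1;33 -19 0 0 0 0 1;36 -20 0 0 0 0 1;36 -20 0 0 0 0 1;36 -20 0 0 0 0 1;36 -20 0 0 0 0 1;36 -20 0 0 0 0 1;36 -20 0 0 0 0 1;36 -20 0 0 0 0 1;36 -20 0 0 0 0 1;36 -20 0 0 0 0 1;36 -20 0 0 0 0 1;36 -20 0 0 0 0 1;36 -20 0 0 0 0 1;36 -20 0 0 0 0 1;33 -20 0 0 0 0 1;22 -20 0 0 0 0.088 1;0 0 0 0 0 0.088 1;0 0 0 0 0 0.088 1;0 0 0 0 0 0 1'
cat > look.py <<'E'
from h import *
import sys
s=env.observe(); print("tcp",s["tcp_pos"].round(4) if hasattr(s["tcp_pos"],'round') else s["tcp_pos"],"yaw",np.degrees(np.arctan2(s["eef_rot"][1][0],s["eef_rot"][0][0])))
c=optics.camera(sys.argv[1]); cv2.imwrite(f"pics/{sys.argv[2]}.png",c["img"]); np.savez(sys.argv[2],W=pts(c),img=c["img"])
for t in sys.argv[3:]:
    for r in optics.look_for(c,t)[:2]: print(t,round(r["score"],2),world(c,r["at"]).round(4))
E
python3 look.py wrist w1 jar pack pack_front rack
```

```text
clock: 3.0
tcp_pos: [0.6211, 0.0236, 0.197]
eef_rot: [[0.984, 0.18, -0.001], [0.18, -0.984, 0.0], [-0.001, -0.001, -1.0]]
wrist_force: [0.9, -0.1, -0.7]
opening: 0.085
finger_force: 0.0
tcp [0.6211 0.0236 0.197 ] yaw 10.387428746596475
jar 0.85 [0.6383 0.028  0.0704]
pack 0.76 [0.6445 0.0352 0.0114]
pack_front 0.69 [0.6452 0.0276 0.0114]
rack 0.59 [ 0.7406 -0.005   0.0189]
rack 0.48 [ 0.4965 -0.3382  0.0065]
```

View pics/w1.png

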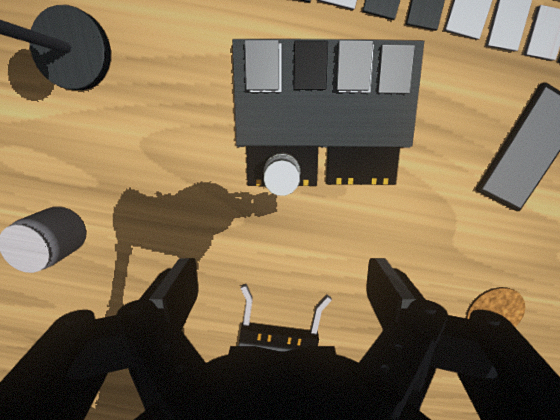

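```bash
python3 - <<'E'
import numpy as np,cv2
W=np.load("w1.npz")["W"];x,y,z=W[...,0],W[...,1],W[...,2];m=np.isfinite(x)
def fit(sel,name):
    P=W[sel][:,:2].astype(np.float32); r=cv2.minAreaRect(P); print(name,len(P),np.round(r[0],4),np.round(r[1],4),round(r[2],2),W[sel][:,2].mean().round(4))
fit(m&(z>.062)&(z<.08)&(abs(x-.635)<.04)&(abs(y-.028)<.04),"jar top")
fit(m&(z>.03)&(z<.08)&(abs(x-.635)<.04)&(abs(y-.028)<.04),"jar all")
# rack coords
a=np.radians(10.3);u=(x-.6716)*np.cos(a)+(y+.0171)*np.sin(a);v=-(x-.6716)*np.sin(a)+(y+.0171)*np.cos(a)
for lo in range(-60,130,15):
    r=[]
    for vv in range(0,110,12):
        s=m&(abs(u-lo/1e3)<.003)&(abs(v-vv/1e3)<.003); r.append(round(1000*float(np.median(z[s]))) if s.any() else None)
    print(lo,r)
fit(m&(z>.006)&(z<.0145)&(u<-.005)&(u>-.08)&(v>0)&(v<.1),"pack")
E
```

```text
jar top 1025 [0.6364 0.0279] [0.0378 0.037 ] 10.94 0.0718
jar all 1238 [0.6385 0.0277] [0.0398 0.0397] 53.97 0.0667
-60 [0, 0, 0, 0, None, 1, 0, 0, 0, 0]
-45 [296, 312, 10, None, 72, 71, 10, 311, 1, 299]
-30 [289, 298, 327, 313, 319, 314, 327, 315, 287, 320]
-15 [0, 10, 10, 69, 72, 72, 10, 10, 1, 0]
0 [1, 10, 10, 10, 9, 10, 10, 10, 1, 0]
15 [20, 20, 20, 20, 20, 20, 20, 20, 20, 0]
30 [20, 20, 20, 20, 20, 20, 20, 20, 20, 0]
45 [20, 21, 20, 20, 20, 20, 21, 20, 20, 1]
60 [20, 20, 20, 20, 21, 21, 20, 20, 20, 0]
75 [21, 26, 26, 24, 20, 32, 32, 32, 20, 0]
90 [25, 26, 26, 25, 20, 32, 32, 32, 20, 0]
105 [25, 26, 26, 26, 20, 32, 32, 32, 20, 0]
120 [20, 19, 20, 20, 21, 19, 20, 11, 20, 0]
pack 1382 [0.6365 0.027 ] [0.0434 0.09  ] 10.3 0.01
```

The wrist view shows the jar lid centred at (283,175), with the pack front visible below the roof. The jar is at about (0.6365, 0.028), so I'm going down to grasp it.

```bash
python3 -m handwheel '8 -1 0 0 0 0 1;7 -1 10 0 0 0 1;0 0 30 0 0 0 1;0 0 40 0 0 0 1;0 0 40 0 0 0 1;0 0 25 0 0 0 1;0 0 15 0 0 0 1;0 0 7 0 0 0 1;0 0 0 0 0 0 1;0 0 0 0 0 0 0.5;0 0 0 0 0 0 0.3;0 0 0 0 0 0 0.3;0 0 0 0 0 0 0.3;0 0 0 0 0 0 0.3;0 0 0 0 0 0 0.3'
```

```text
clock: 4.75
tcp_pos: [0.637, 0.0267, 0.0316]
eef_rot: [[0.984, 0.179, 0.003], [0.179, -0.984, -0.0], [0.003, 0.001, -1.0]]
wrist_force: [-0.6, 0.5, 5.6]
opening: 0.0351
finger_force: 59.2
```

```bash
python3 -m handwheel '0 0 -5 0 0 0 0.2;0 0 -15 0 0 0 0.2;0 0 -30 0 0 0 0.2;0 0 -30 0 0 0 0.2;0 0 0 0 0 0 0.2;0 0 0 0 0 0 0.2'; python3 look.py side s1 jar pack
```

```text
clock: 5.35
tcp_pos: [0.6362, 0.0267, 0.1105]
eef_rot: [[0.984, 0.179, 0.001], [0.179, -0.984, -0.0], [0.001, 0.0, -1.0]]
wrist_force: [0.2, -0.1, -2.0]
opening: 0.0348
finger_force: 60.0
tcp [0.6362 0.0267 0.1105] yaw 10.301312027438211
jar 0.74 [0.6185 0.039  0.1171]
pack 0.6 [0.6331 0.0279 0.0068]
pack 0.3 [ 0.4713 -0.3367  0.0032]
```

```bash
python3 -c "
import cv2;a=cv2.imread('pics/s1.png');cv2.imwrite('pics/s1c.png',cv2.resize(a[100:300,130:400],None,fx=2.9,fy=2.9))"
```

```text
(no output)
```

View pics/s1c.png

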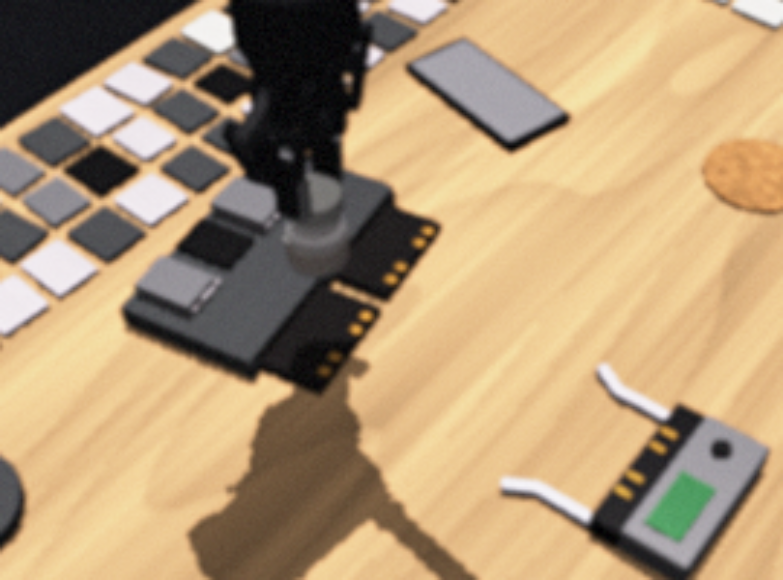

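The crop shows the jar held upright by its lid (about (320,230)), its wider body below, and the pack undisturbed. Carrying it to the coaster.

```bash
python3 -m handwheel '-6 9 0 0 0 0 0.2;-14 20 0 0 0 0 0.2;-20 28 0 0 0 0 0.2;-22 32 0 0 0 0 0.2;-22 32 0 0 0 0 0.2;-22 32 0 0 0 0 0.2;-22 32 0 0 0 0 0.2;-22 32 0 0 0 0 0.2;-22 32 0 0 0 0 0.2;-22 32 0 0 0 0 0.2;-18 26 0 0 0 0 0.2;-9 14 0 0 0 0 0.2;-5 7 0 0 0 0 0.2;0 0 20 0 0 0 0.2;0 0 20 0 0 0 0.2;0 0 10 0 0 0 0.2;0 0 0 0 0 0 0.2'; python3 look.py side s2 jar coaster;  python3 look.py top t2 coaster
```

```text
clock: 7.2
tcp_pos: [0.4717, -0.3346, 0.0584]
eef_rot: [[0.984, 0.18, -0.003], [0.18, -0.984, 0.003], [-0.002, -0.003, -1.0]]
wrist_force: [-0.2, 0.9, -1.5]
opening: 0.0348
finger_force: 60.0
tcp [ 0.4717 -0.3346  0.0584] yaw 10.358398505924283
jar 0.73 [ 0.4636 -0.3186  0.0686]
coaster 0.9 [ 0.4693 -0.3305  0.0006]
coaster 0.45 [0.7282 0.009  0.022 ]
tcp [ 0.4732 -0.3365  0.0609] yaw 10.343939651272374
coaster 0.85 [ 0.4672 -0.328   0.0036]
```

```bash
python3 -m handwheel '-2 0 12 0 0 0 0.2;0 0 12 0 0 0 0.2;0 0 6 0 0 0 0.2;0 0 3 0 0 0 0.2;0 0 0 0 0 0 0.2;0 0 0 0 0 0 0.2'
```

```text
clock: 8.05
tcp_pos: [0.4707, -0.337, 0.0271]
eef_rot: [[0.984, 0.179, 0.0], [0.179, -0.984, -0.0], [0.0, 0.0, -1.0]]
wrist_force: [-0.2, -0.2, -0.8]
opening: 0.0353
finger_force: 60.0
```

```bash
python3 -m handwheel '0 0 1 0 0 0 0.2;0 0 0 0 0 0 0.2;0 0 0 0 0 0 0.45;0 0 0 0 0 0 0.6;0 0 0 0 0 0 1;0 0 0 0 0 0 1;0 0 0 0 0 0 1;0 0 -15 0 0 0 1;0 0 -40 0 0 0 1;0 0 -40 0 0 0 1;0 0 -15 0 0 0 1;0 0 0 0 0 0 1'; python3 look.py wrist w2 jar coaster; python3 look.py top t3 jar coaster
python3 - <<'E'
import numpy as np
W=np.load("w2.npz")["W"];x,y,z=W[...,0],W[...,1],W[...,2]
s=(z>.05)&(z<.08)&(abs(x-.47)<.05)&(abs(y+.335)<.05);print("lid",s.sum(),np.median(W[s],0))
E
```

```text
clock: 9.25
tcp_pos: [0.4721, -0.3382, 0.1392]
eef_rot: [[0.984, 0.179, 0.005], [0.179, -0.984, -0.005], [0.004, 0.005, -1.0]]
wrist_force: [0.3, -0.2, 0.7]
opening: 0.0851
finger_force: 0.0
tcp [ 0.4721 -0.3382  0.1392] yaw 10.307136452978662
coaster 0.88 [ 0.489  -0.3378  0.0057]
tcp [ 0.4696 -0.336   0.1348] yaw 10.30062037980993
coaster 0.96 [ 4.758e-01 -3.237e-01  3.000e-04]
coaster 0.57 [ 0.4643 -0.322   0.0432]
lid 1426 [ 0.47208338 -0.33592718  0.06594308]
```

The jar stands on the coaster: lid at (0.472, -0.336), top at 0.066, which is right. Moving above the pack front with the fingers half open.

```bash
python3 -m handwheel '6 -9 0 0 0 0 1;14 -20 0 0 0 0 0.5;20 -28 0 0 0 0 0.5;22 -32 0 0 0 0 0.5;22 -32 0 0 0 0 0.5;22 -32 0 0 0 0 0.5;22 -32 0 0 0 0 0.5;22 -32 0 0 0 0 0.5;22 -32 0 0 0 0 0.5;22 -32 0 0 0 0 0.5;18 -26 0 0 0 0 0.5;10 -14 0 0 0 0 0.5;9 -16 0 0 0 0 0.5;0 0 20 0 0 0 0.5;0 0 20 0 0 0 0.5;0 0 0 0 0 0 0.5;0 0 0 0 0 0 0.5'; python3 look.py wrist w3 pack; python3 look.py top t4
python3 - <<'E'
import numpy as np,cv2
for n in ["w1","w3"]:
    W=np.load(n+".npz")["W"];x,y,z=W[...,0],W[...,1],W[...,2];m=np.isfinite(x)
    a=np.radians(10.3);u=(x-.6716)*np.cos(a)+(y+.0171)*np.sin(a);v=-(x-.6716)*np.sin(a)+(y+.0171)*np.cos(a)
    for nm,lo,hi,a0,b0,v0 in [("pack",.006,.0145,-.08,.01,.004),("roof",.0165,.023,-.02,.06,-.1)]:
        s=m&(z>lo)&(z<hi)&(u<b0)&(u>a0)&(v>v0)&(v<.1)
        print(n,nm,s.sum(),"u",np.percentile(u[s],[1,5,95,99]).round(4),"v",np.percentile(v[s],[1,99]).round(4),cv2.minAreaRect(W[s][:,:2].astype(np.float32)))
E
```

```text
clock: 11.25
tcp_pos: [0.6372, 0.0357, 0.096]
eef_rot: [[0.984, 0.178, -0.001], [0.178, -0.984, -0.0], [-0.001, 0.0, -1.0]]
wrist_force: [-0.2, -0.3, 0.9]
opening: 0.0427
finger_force: 0.0
tcp [0.6372 0.0357 0.096 ] yaw 10.2583925389846
pack 0.93 [0.6385 0.03   0.0122]
tcp [0.6383 0.0356 0.0972] yaw 10.25832208359914
w1 pack 1793 u [-0.0479 -0.0453 -0.      0.0012] v [0.0054 0.0938] ((0.6394017338752747, 0.028527680784463882), (0.049658894538879395, 0.09202435612678528), 10.350472450256348)
w1 roof 8658 u [0.0031 0.0056 0.0573 0.0595] v [-0.098   0.0979] ((0.694431483745575, -0.012994535267353058), (0.07332500070333481, 0.2000080645084381), 10.475970268249512)
w3 pack 4802 u [-0.048  -0.0457 -0.0012  0.0007] v [0.0057 0.0935] ((0.6389272212982178, 0.029730794951319695), (0.04984911158680916, 0.09500808268785477), 10.067051887512207)
w3 roof 15734 u [0.0036 0.0062 0.0573 0.0596] v [-0.0978  0.098 ] ((0.7022669315338135, -0.011519037187099457), (0.05748091638088226, 0.20006759464740753), 10.431044578552246)
```

View pics/w3.png

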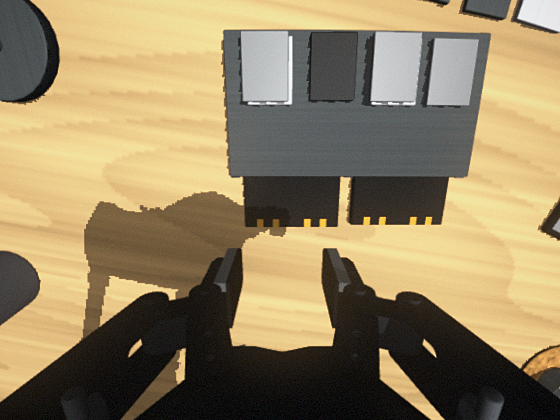

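The wrist view shows both packs clear, the target's front edge at row 223, columns 245–338. Correcting 8 mm sideways and going down.

```bash
python3 -m handwheel '-1 4 5 0 0 0 0.5;0 4 20 0 0 0 0.5;0 0 25 0 0 0 0.5;0 0 20 0 0 0 0.5;0 0 9 0 0 0 0.5;0 0 0 0 0 0 0.5;0 0 1 0 0 0 0.5;0 0 1 0 0 0 0.5;0 0 0 0 0 0 0.5'
```

```text
clock: 12.3
tcp_pos: [0.6386, 0.028, 0.016]
eef_rot: [[0.984, 0.179, 0.002], [0.179, -0.984, -0.0], [0.002, 0.001, -1.0]]
wrist_force: [0.1, 0.4, 0.5]
opening: 0.0425
finger_force: 0.0
```

```bash
for i in 1; do python3 -m handwheel '0 0 2 0 0 0 0.5;0 0 2 0 0 0 0.5;0 0 1 0 0 0 0.5;0 0 0 0 0 0 0.5'; done
```

```text
clock: 12.7
tcp_pos: [0.6377, 0.0281, 0.0098]
eef_rot: [[0.984, 0.179, -0.001], [0.179, -0.984, -0.0], [-0.001, -0.0, -1.0]]
wrist_force: [0.5, 0.6, -0.0]
opening: 0.0425
finger_force: 0.0
```

```bash
python3 -m handwheel '0 0 1 0 0 0 0.5;0 0 1 0 0 0 0.5;0 0 0 0 0 0 0.5'; python3 -m handwheel '0 0 1 0 0 0 0.5;0 0 0 0 0 0 0.5'|grep -E "tcp_pos|force"; python3 -m handwheel '0 0 1 0 0 0 0.5;0 0 0 0 0 0 0.5'|grep -E "tcp_pos|force"
```

```text
clock: 13.0
tcp_pos: [0.6378, 0.0281, 0.0079]
eef_rot: [[0.984, 0.179, -0.0], [0.179, -0.984, -0.0], [-0.0, -0.0, -1.0]]
wrist_force: [0.1, 1.2, 0.8]
opening: 0.0423
finger_force: 0.0
tcp_pos: [0.6379, 0.028, 0.007]
wrist_force: [0.6, 0.6, -0.4]
finger_force: 0.0
tcp_pos: [0.6378, 0.028, 0.006]
wrist_force: [-0.3, -0.1, -0.2]
finger_force: 0.0
```

```bash
python3 -m handwheel '0 0 1 0 0 0 0.5;0 0 0 0 0 0 0.5'|grep -E "tcp_pos|force";python3 -m handwheel '0 0 1 0 0 0 0.5;0 0 0 0 0 0 0.5'|grep -E "tcp_pos|force"; python3 -m handwheel '0 0 1 0 0 0 0.5;0 0 0 0 0 0 0.5'|grep -E "tcp_pos|force"
```

```text
tcp_pos: [0.6378, 0.028, 0.005]
wrist_force: [0.2, -0.3, 1.0]
finger_force: 0.0
tcp_pos: [0.6378, 0.028, 0.004]
wrist_force: [-0.4, 0.9, 0.0]
finger_force: 0.0
tcp_pos: [0.6378, 0.028, 0.003]
wrist_force: [0.1, -0.1, -0.6]
finger_force: 0.0
```

```bash
python3 -m handwheel '0 0 1 0 0 0 0.5;0 0 0 0 0 0 0.5'|grep -E "tcp_pos|force";python3 -m handwheel '0 0 1 0 0 0 0.5;0 0 0 0 0 0 0.5'|grep -E "tcp_pos|force"
```

```text
tcp_pos: [0.6378, 0.0281, 0.0019]
wrist_force: [0.6, 0.1, 0.3]
finger_force: 0.0
tcp_pos: [0.6378, 0.028, 0.0009]
wrist_force: [-0.4, 0.2, -0.6]
finger_force: 0.0
```

```bash
python3 look.py side s3 pack; python3 -c "
import cv2;a=cv2.imread('pics/s3.png');cv2.imwrite('pics/s3c.png',cv2.resize(a[140:280,150:330],None,fx=4.2,fy=4.2,interpolation=cv2.INTER_CUBIC))"
```

```text
tcp [0.6378 0.028  0.0009] yaw 10.302202506897956
pack 0.64 [0.6287 0.0322 0.0087]
```

View pics/s3c.png

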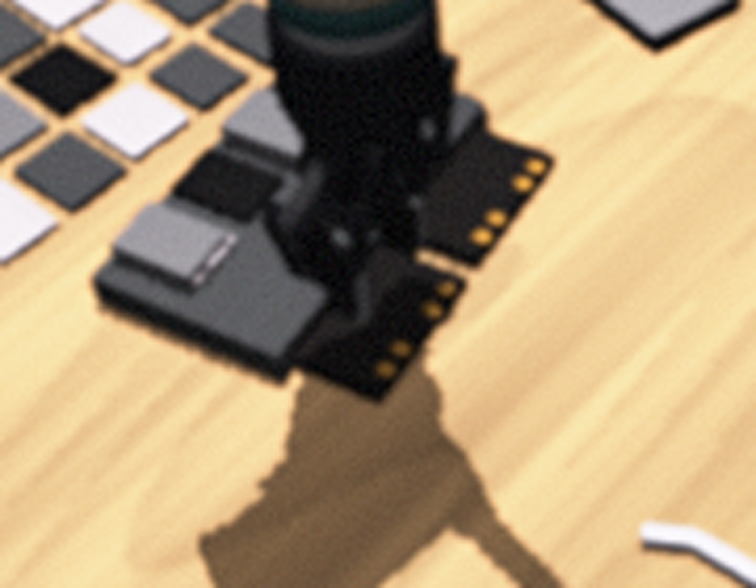

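The near finger's tip (360,310) is just above the pack top, clear of the roof. Continuing down.

```bash
for i in 1; do python3 -m handwheel '0 0 1 0 0 0 0.5;0 0 0 0 0 0 0.5'|grep -E "tcp_pos|wrist_force"; python3 -m handwheel '0 0 1 0 0 0 0.5;0 0 0 0 0 0 0.5'|grep -E "tcp_pos|wrist_force"; done
```

```text
tcp_pos: [0.6378, 0.028, -0.0]
wrist_force: [0.4, 0.5, -0.4]
tcp_pos: [0.6379, 0.0281, -0.001]
wrist_force: [0.1, -0.3, 0.5]
```

```bash
python3 -m handwheel '0 0 1 0 0 0 0.5;0 0 0 0 0 0 0.5'|grep -E "tcp_pos|wrist_force"; python3 -m handwheel '0 0 1 0 0 0 0.5;0 0 0 0 0 0 0.5'|grep -E "tcp_pos|wrist_force"
```

```text
tcp_pos: [0.6378, 0.028, -0.0021]
wrist_force: [0.2, -0.1, -0.5]
tcp_pos: [0.6378, 0.028, -0.003]
wrist_force: [0.3, 0.0, -0.1]
```

```bash
python3 -m handwheel '0 0 0 0 0 0 0.5'
```

```text
clock: 15.4
tcp_pos: [0.6379, 0.028, -0.003]
eef_rot: [[0.984, 0.179, -0.0], [0.179, -0.984, -0.0], [-0.0, 0.0, -1.0]]
wrist_force: [-0.4, -0.0, 0.8]
opening: 0.0426
finger_force: 0.0
```

```bash
python3 look.py wrist w4; python3 - <<'E'
import numpy as np,cv2
W=np.load("w4.npz")["W"];x,y,z=W[...,0],W[...,1],W[...,2]
a=np.radians(10.3);u=(x-.6378)*np.cos(a)+(y-.028)*np.sin(a);v=-(x-.6378)*np.sin(a)+(y-.028)*np.cos(a)
img=np.load("w4.npz")["img"]; cv2.imwrite("pics/w4c.png",cv2.resize(img[150:360,170:420],None,fx=2.8,fy=2.8))
for r in range(200,330,10): print(r,[(c,*(1000*np.array([u[r,c],v[r,c],z[r,c]])).round()) for c in (215,225,235,335,345)])
E
```

```text
tcp [ 0.6379  0.028  -0.003 ] yaw 10.303658540016496
200 [(215, np.float64(33.0), np.float64(37.0), np.float64(20.0)), (225, np.float64(33.0), np.float64(31.0), np.float64(20.0)), (235, np.float64(33.0), np.float64(26.0), np.float64(20.0)), (335, np.float64(33.0), np.float64(-29.0), np.float64(20.0)), (345, np.float64(33.0), np.float64(-35.0), np.float64(20.0))]
210 [(215, np.float64(24.0), np.float64(39.0), np.float64(10.0)), (225, np.float64(24.0), np.float64(33.0), np.float64(11.0)), (235, np.float64(24.0), np.float64(27.0), np.float64(11.0)), (335, np.float64(24.0), np.float64(-31.0), np.float64(11.0)), (345, np.float64(24.0), np.float64(-37.0), np.float64(10.0))]
220 [(215, np.float64(18.0), np.float64(40.0), np.float64(11.0)), (225, np.float64(17.0), np.float64(34.0), np.float64(10.0)), (235, np.float64(18.0), np.float64(28.0), np.float64(10.0)), (335, np.float64(18.0), np.float64(-32.0), np.float64(10.0)), (345, np.float64(17.0), np.float64(-38.0), np.float64(10.0))]
230 [(215, np.float64(11.0), np.float64(40.0), np.float64(11.0)), (225, np.float64(11.0), np.float64(34.0), np.
[... 2296 characters left out ...]
64(71.0)), (345, np.float64(13.0), np.float64(-23.0), np.float64(84.0))]
310 [(215, np.float64(13.0), np.float64(23.0), np.float64(90.0)), (225, np.float64(18.0), np.float64(18.0), np.float64(96.0)), (235, np.float64(-7.0), np.float64(21.0), np.float64(63.0)), (335, np.float64(-1.0), np.float64(-22.0), np.float64(71.0)), (345, np.float64(13.0), np.float64(-22.0), np.float64(89.0))]
320 [(215, np.float64(18.0), np.float64(20.0), np.float64(102.0)), (225, np.float64(18.0), np.float64(17.0), np.float64(101.0)), (235, np.float64(-62.0), np.float64(33.0), np.float64(-0.0)), (335, np.float64(-7.0), np.float64(-23.0), np.float64(69.0)), (345, np.float64(17.0), np.float64(-19.0), np.float64(101.0))]
```

View pics/w4c.png

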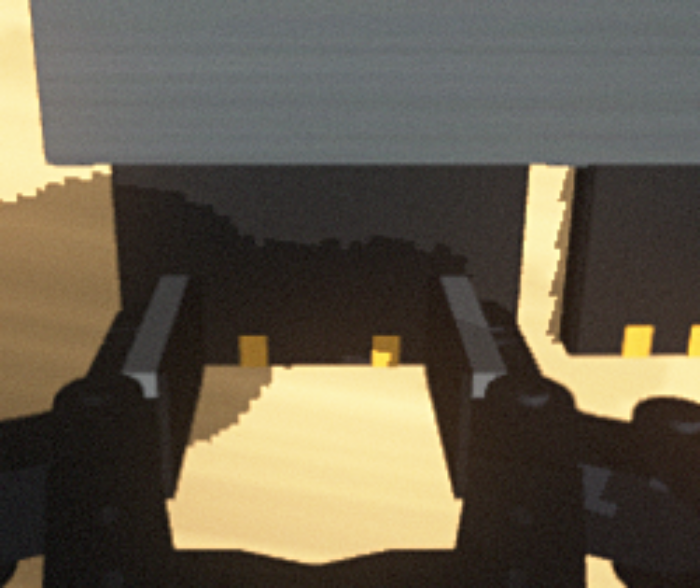

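```bash
python3 - <<'E'
import numpy as np
W=np.load("w4.npz")["W"];x,y,z=W[...,0],W[...,1],W[...,2]
a=np.radians(10.3);u=(x-.6378)*np.cos(a)+(y-.028)*np.sin(a);v=-(x-.6378)*np.sin(a)+(y-.028)*np.cos(a)
for c in range(222,250,3):
    col=[(r,*(1000*np.array([u[r,c],v[r,c],z[r,c]])).round(0).astype(int)) for r in range(236,270,2) if np.isfinite(u[r,c])]
    f=[t for t in col if t[3]>13]; print(c,f[:2],[t for t in col if t[3]<=13][-1:])
s=np.isfinite(z)&(z>.013)&(u<.015)&(abs(v)>.018)&(abs(v)<.034)&(u>-.02)
print(s.sum(),np.sort(z[s])[:20:4], np.sort(z[s&(v<0)])[:20:4])
E
```

```text
222 [(258, np.int64(8), np.int64(30), np.int64(41)), (260, np.int64(8), np.int64(30), np.int64(43))] [(256, np.int64(-6), np.int64(37), np.int64(11))]
225 [(254, np.int64(13), np.int64(27), np.int64(46)), (256, np.int64(12), np.int64(27), np.int64(47))] [(252, np.int64(-4), np.int64(35), np.int64(10))]
228 [(248, np.int64(12), np.int64(28), np.int64(37)), (250, np.int64(12), np.int64(27), np.int64(40))] [(246, np.int64(0), np.int64(33), np.int64(8))]
231 [(248, np.int64(12), np.int64(26), np.int64(38)), (250, np.int64(12), np.int64(25), np.int64(40))] [(246, np.int64(0), np.int64(31), np.int64(10))]
234 [(248, np.int64(12), np.int64(24), np.int64(38)), (250, np.int64(12), np.int64(24), np.int64(40))] [(246, np.int64(1), np.int64(29), np.int64(10))]
237 [(248, np.int64(12), np.int64(23), np.int64(37)), (250, np.int64(12), np.int64(23), np.int64(39))] [(246, np.int64(1), np.int64(27), np.int64(10))]
240 [(248, np.int64(12), np.int64(21), np.int64(37)), (250, np.int64(11), np.int64(21), np.int64(37))] [(246, np.int64(1), np.int64(26), np.int64(10))]
243 [] [(268, np.int64(-15), np.int64(24), np.int64(9))]
246 [] [(268, np.int64(-15), np.int64(23), np.int64(10))]
249 [] [(268, np.int64(-15), np.int64(21), np.int64(10))]
7004 [0.03199401 0.03324688 0.03362409 0.03377022 0.03410051] [0.03199401 0.03368905 0.03415628 0.0346279  0.03504844]
```

```bash
python3 look.py side s4; python3 - <<'E'
import numpy as np
W=np.load("s4.npz")["W"];x,y,z=W[...,0],W[...,1],W[...,2]
a=np.radians(10.3);u=(x-.6378)*np.cos(a)+(y-.028)*np.sin(a);v=-(x-.6378)*np.sin(a)+(y-.028)*np.cos(a)
s=np.isfinite(z)&(abs(u)<.02)&(v>.015)&(v<.04)
for h in range(4,60,3):
    q=s&(abs(z-h/1000)<.0015); print(h,q.sum(),(1000*np.median(u[q])).round() if q.any() else "",(1000*np.percentile(v[q],[5,50,95])).round() if q.any() else "")
E
```

```text
tcp [ 0.6379  0.028  -0.0029] yaw 10.302232320835856
4 0  
7 15 -1.0 [17. 26. 35.]
10 140 0.0 [16. 29. 39.]
13 18 -2.0 [15. 25. 36.]
16 0  
19 0  
22 0  
25 0  
28 0  
31 0  
34 0  
37 2 -8.0 [28. 28. 28.]
40 9 -8.0 [26. 29. 33.]
43 6 -7.0 [25. 30. 34.]
46 10 -8.0 [24. 33. 35.]
49 12 -6.0 [26. 34. 36.]
52 9 -8.0 [25. 32. 35.]
55 10 -8.0 [24. 32. 35.]
58 9 -9.0 [22. 28. 36.]
```

Two cameras agree that the fingertips are really at z≈0.035, well above the reported TCP (-0.003), so I'm continuing down by feel.

```bash
python3 -m handwheel '0 0 8 0 0 0 0.5;0 0 5 0 0 0 0.5;0 0 0 0 0 0 0.5'; python3 look.py side s5; python3 - <<'E'
import numpy as np
W=np.load("s5.npz")["W"];x,y,z=W[...,0],W[...,1],W[...,2]
a=np.radians(10.3);u=(x-.6378)*np.cos(a)+(y-.028)*np.sin(a);v=-(x-.6378)*np.sin(a)+(y-.028)*np.cos(a)
s=np.isfinite(z)&(abs(u)<.02)&(v>.015)&(v<.04)
for h in range(4,50,3):
    q=s&(abs(z-h/1000)<.0015); print(h,q.sum(),(1000*np.median(u[q])).round() if q.any() else "",(1000*np.percentile(v[q],[5,50,95])).round() if q.any() else "")
E
```

```text
clock: 15.8
tcp_pos: [0.6368, 0.0281, -0.0172]
eef_rot: [[0.984, 0.179, -0.003], [0.179, -0.984, 0.0], [-0.002, -0.001, -1.0]]
wrist_force: [0.8, 0.1, -0.9]
opening: 0.0428
finger_force: 0.0
tcp [ 0.6368  0.0281 -0.0172] yaw 10.301251882456246
4 0  
7 10 -2.0 [20. 28. 38.]
10 116 -5.0 [17. 30. 39.]
13 20 5.0 [23. 28. 35.]
16 0  
19 0  
22 4 -11.0 [24. 28. 29.]
25 6 -10.0 [25. 29. 33.]
28 4 -10.0 [23. 30. 33.]
31 11 -9.0 [25. 33. 36.]
34 9 -9.0 [26. 33. 35.]
37 14 -9.0 [25. 32. 36.]
40 9 -9.0 [21. 34. 35.]
43 10 -10.0 [23. 30. 35.]
46 8 -11.0 [22. 28. 35.]
49 7 -10.0 [24. 27. 34.]
```

```bash
python3 -m handwheel '0 0 5 0 0 0 0.5;0 0 2 0 0 0 0.5;0 0 0 0 0 0 0.5'|grep -E "tcp_pos|wrist_force"; python3 -m handwheel '0 0 1 0 0 0 0.5;0 0 0 0 0 0 0.5'|grep -E "tcp_pos|wrist_force";python3 -m handwheel '0 0 1 0 0 0 0.5;0 0 0 0 0 0 0.5'|grep -E "tcp_pos|wrist_force"
```

```text
tcp_pos: [0.6376, 0.0281, -0.0234]
wrist_force: [-0.4, 0.3, -0.5]
tcp_pos: [0.638, 0.028, -0.0239]
wrist_force: [-0.5, -0.0, -0.5]
tcp_pos: [0.6379, 0.028, -0.0249]
wrist_force: [0.1, -0.6, -0.5]
```

```bash
python3 -m handwheel '0 0 1 0 0 0 0.5;0 0 0 0 0 0 0.5'|grep -E "tcp_pos|wrist_force"; python3 -m handwheel '0 0 1 0 0 0 0.5;0 0 0 0 0 0 0.5'|grep -E "tcp_pos|wrist_force"
```

```text
tcp_pos: [0.638, 0.0281, -0.0259]
wrist_force: [0.3, 0.6, -0.9]
tcp_pos: [0.638, 0.028, -0.026]
wrist_force: [-1.6, 0.5, 4.4]
```

Contact. Pressing further.

```bash
python3 -m handwheel '0 0 1 0 0 0 0.5;0 0 0 0 0 0 0.5'|grep -E "tcp_pos|wrist_force"; python3 -m handwheel '0 0 1 0 0 0 0.5;0 0 0 0 0 0 0.5'|grep -E "tcp_pos|wrist_force"
```

```text
tcp_pos: [0.638, 0.028, -0.026]
wrist_force: [-3.0, -0.5, 10.1]
tcp_pos: [0.6381, 0.028, -0.0261]
wrist_force: [-4.5, -0.0, 15.3]
```

```bash
python3 -m handwheel '-1 0 0 0 0 0 0.5;-2 0 0 0 0 0 0.5;-4 0 0 0 0 0 0.5;-4 0 0 0 0 0 0.5;-4 0 0 0 0 0 0.5;0 0 0 0 0 0 0.5;0 0 0 0 0 0 0.5'|grep -E "tcp_pos|wrist_force"; python3 look.py top t5 pack; python3 - <<'E'
import numpy as np
W=np.load("t5.npz")["W"];x,y,z=W[...,0],W[...,1],W[...,2]
a=np.radians(10.3);u=(x-.6716)*np.cos(a)+(y+.0171)*np.sin(a);v=-(x-.6716)*np.sin(a)+(y+.0171)*np.cos(a)
for n in ["t4","t5"]:
    W=np.load(n+".npz")["W"];x,y,z=W[...,0],W[...,1],W[...,2];u=(x-.6716)*np.cos(a)+(y+.0171)*np.sin(a);v=-(x-.6716)*np.sin(a)+(y+.0171)*np.cos(a)
    s=(z>.005)&(z<.015)&(u<-.01)&(u>-.1)&(abs(v)<.1);print(n,[ (np.percentile(u[s&k],[1,3])*1000).round(1) for k in (v>.005,v<-.005)])
E
```

```text
tcp_pos: [0.6275, 0.0253, -0.026]
wrist_force: [2.6, 1.0, 9.4]
tcp [ 0.6275  0.0253 -0.026 ] yaw 10.278988721401923
pack 0.73 [0.724  0.2898 0.0263]
t4 [array([-50. , -47.5]), array([-49.3, -48.9])]
t5 [array([-53.3, -51.8]), array([-49.5, -48.9])]
```

```bash
cat > pk.py <<'E'
from h import *
import sys
def main(n):
    c=optics.camera("wrist"); W=pts(c); cv2.imwrite(f"pics/{n}.png",c["img"]); np.savez(n,W=W,img=c["img"])
    s=env.observe(); R=np.array(s["eef_rot"]); tcp=np.array(s["tcp_pos"])
    D=W-tcp; U=D@R[:,0]; V=D@R[:,1]; z=W[...,2]   # tool coords
    low=np.isfinite(z)&(abs(z-.010)<.0045)
    print("tcp",tcp.round(4),"yaw",np.degrees(np.arctan2(R[1,0],R[0,0])).round(2),"F",np.round(s["wrist_force"],1),"t",round(s["clock"],1))
    # front edge visible between fingers
    f=[]
    for v in np.arange(-.018,.0181,.003):
        k=low&(abs(V-v)<.0015)&(U<.02)&(U>-.08)
        if k.sum()>3: f.append((v,np.percentile(U[k],3)))
    f=np.array(f); print("front U(mm) by V",(1000*f).round(1).tolist())
main(sys.argv[1])
E
python3 pk.py w5
```

```text
tcp [ 0.6275  0.0252 -0.026 ] yaw 10.28 F [2.  0.1 8.9] t 18.2
front U(mm) by V [[-18.0, -21.6], [-15.0, -21.5], [-12.0, -21.8], [-9.0, -21.6], [-6.0, -21.3], [-3.0, -21.4], [-0.0, -21.4], [3.0, -21.4], [6.0, -21.1], [9.0, -21.4], [12.0, -21.2], [15.0, -21.8], [18.0, -21.7]]
```

The pack follows with almost no slip. Adding a little pressure and dragging it clear.

```bash
python3 -m handwheel '-1 0 1 0 0 0 0.5;-3 0 0.5 0 0 0 0.5;-5 0 0 0 0 0 0.5;-5 0 0 0 0 0 0.5;-5 0 0 0 0 0 0.5;-5 0 0 0 0 0 0.5;-5 0 0 0 0 0 0.5;-5 0 0 0 0 0 0.5;-5 0 0 0 0 0 0.5;-5 0 0 0 0 0 0.5;-5 0 0 0 0 0 0.5;-3 0 0 0 0 0 0.5;0 0 0 0 0 0 0.5'|grep -E "tcp_pos|wrist_force"; python3 pk.py w6
```

```text
tcp_pos: [0.5798, 0.0157, -0.026]
wrist_force: [4.2, 1.7, 15.2]
tcp [ 0.5798  0.0157 -0.026 ] yaw 10.25 F [ 4.7 -0.1 15.4] t 19.6
front U(mm) by V [[-18.0, -21.4], [-15.0, -21.6], [-12.0, -21.6], [-9.0, -21.2], [-6.0, -20.8], [-3.0, -21.3], [-0.0, -21.3], [3.0, -21.3], [6.0, -21.1], [9.0, -21.6], [12.0, -20.7], [15.0, -21.4], [18.0, -21.3]]
```

```bash
python3 - <<'E'
import numpy as np,cv2
for n in ["top0","t3","t4","side0","s2","w1"]:
    W=np.load(n+".npz")["W"];x,y,z=W[...,0],W[...,1],W[...,2];m=np.isfinite(x)
    out=[n]
    s=m&(z>.015)&(z<.03)&(x>.28)&(x<.42)&(abs(y+.012)<.08)
    if s.sum()>50:
        P=W[s][:,:2].astype(np.float32); r=cv2.minAreaRect(P); a=np.radians(r[2] if r[2]<45 else r[2]-90); o=np.array(r[0])+max(0,min(r[1]))/2*np.array([np.cos(a),np.sin(a)])
        out+=["rect",np.round(r[0],4),np.round(r[1],4),np.degrees(a).round(2),"origin",o.round(4)]
    a=np.radians(2.1);u=(x-.393)*np.cos(a)+(y+.0128)*np.sin(a);v=-(x-.393)*np.sin(a)+(y+.0128)*np.cos(a)
    for uu in (.008,.02,.035):
        g=m&(z>.0045)&(z<.012)&(abs(u-uu)<.005)
        out.append([(len(k),np.median(k).round(4)) for k in (v[g&(v>.035)&(v<.07)],v[g&(v<-.035)&(v>-.07)]) if len(k)])
    print(*out)
E
```

```text
top0 rect [ 0.3571 -0.0141] [0.0725 0.1181] 2.09 origin [ 0.3934 -0.0128] [(17, np.float64(0.0524)), (16, np.float64(-0.0521))] [(12, np.float64(0.052)), (13, np.float64(-0.0526))] [(14, np.float64(0.0515)), (16, np.float64(-0.0523))]
t3 rect [ 0.357  -0.0138] [0.0726 0.1181] 1.62 origin [ 0.3933 -0.0128] [(18, np.float64(0.0514)), (15, np.float64(-0.0519))] [(12, np.float64(0.052)), (13, np.float64(-0.0523))] [(15, np.float64(0.0534)), (13, np.float64(-0.0511))]
t4 rect [ 0.3583 -0.0558] [0.0346 0.0732] -0.52 origin [ 0.3756 -0.056 ] [(16, np.float64(-0.0519))] [(15, np.float64(-0.0508))] [(16, np.float64(-0.0523))]
side0 rect [ 0.3581 -0.0157] [0.073  0.1203] 1.58 origin [ 0.3946 -0.0147] [(23, np.float64(0.0517)), (18, np.float64(-0.0526))] [(23, np.float64(0.0519)), (22, np.float64(-0.0524))] [(22, np.float64(0.0507)), (20, np.float64(-0.0524))]
s2 rect [ 0.3584 -0.0157] [0.073  0.1207] 1.85 origin [ 0.3949 -0.0146] [(22, np.float64(0.0529)), (19, np.float64(-0.0512))] [(24, np.float64(0.0517)), (19, np.float64(-0.0524))] [(24, np.float64(0.0509)), (16, np.float64(-0.0527))]
w1 rect [ 0.3839 -0.0149] [0.0283 0.1172] 1.4 origin [ 0.3981 -0.0145] [(69, np.float64(0.0483)), (52, np.float64(-0.051))] [(30, np.float64(0.0492)), (30, np.float64(-0.0537))] [(28, np.float64(0.0498)), (35, np.float64(-0.0533))]
```

The cradle fits agree on an origin near (0.397, -0.014) and a yaw of about 1.7°. Now I'll drag clear, then turn and shift toward the mouth.

```bash
python3 -m handwheel '-2 0 0 0 0 0 0.5;-5 0 0 0 0 0 0.5;-5 0 0 0 0 0 0.5;-5 0 0 0 0 0 0.5;-5 0 0 0 0 0 0.5;-5 0 0 0 0 0 0.5;-5 0 0 0 0 0 0.5;-5 0 0 0 0 0 0.5;-5 1 0 0 0 0.015 0.5;-5 1 0 0 0 0.015 0.5;-5 1 0 0 0 0.015 0.5;-5 1 0 0 0 0.015 0.5;-5 1 0 0 0 0.015 0.5;-5 1 0 0 0 0.015 0.5;-5 1 0 0 0 0.015 0.5;-5 1 0 0 0 0.015 0.5;-5 1 0 0 0 0.015 0.5;-2 0 0 0 0 0.015 0.5;0 0 0 0 0 0 0.5'|grep -E "tcp_pos|wrist_force"; python3 pk.py w7; python3 look.py top t7; python3 - <<'E'
import numpy as np,cv2
W=np.load("w7.npz")["W"];x,y,z=W[...,0],W[...,1],W[...,2]
s=np.isfinite(z)&(abs(z-.01)<.004)&(x>.42)&(x<.61)&(abs(y)<.09)
m=cv2.morphologyEx(s.astype(np.uint8),cv2.MORPH_OPEN,np.ones((5,5)));n,l,st,_=cv2.connectedComponentsWithStats(m)
for i in range(1,n):
    if st[i,4]>800: print(st[i,4],cv2.minAreaRect(W[l==i][:,:2].astype(np.float32)))
# rear edge line fit
k=[]
for v in np.arange(-.04,.03,.004):
    q=s&(abs(y-v)<.002)
    if q.sum()>5:k.append((v,np.percentile(x[q],98)))
k=np.array(k);print("rear",k.round(4).tolist())
E
```

```text
tcp_pos: [0.4993, -0.006, -0.0261]
wrist_force: [5.1, 0.4, 18.5]
tcp [ 0.4992 -0.0059 -0.0261] yaw 1.65 F [ 5.5  0.6 19.3] t 21.5
front U(mm) by V [[-18.0, -21.2], [-15.0, -21.5], [-12.0, -21.8], [-9.0, -21.1], [-6.0, -21.2], [-3.0, -21.2], [-0.0, -20.3], [3.0, -20.3], [6.0, -20.9], [9.0, -20.7], [12.0, -20.5], [15.0, -20.7], [18.0, -21.0]]
tcp [ 0.4992 -0.0059 -0.0261] yaw 1.64552049406785
28307 ((0.5248430967330933, -0.005642402917146683), (0.10064299404621124, 0.09024637937545776), 3.217820405960083)
rear [[-0.04, 0.5758], [-0.036, 0.5752], [-0.032, 0.575], [-0.028, 0.5745], [-0.024, 0.5743], [-0.02, 0.5738], [-0.016, 0.5736], [-0.012, 0.5735], [-0.008, 0.5739], [-0.004, 0.5733], [-0.0, 0.5732], [0.004, 0.573], [0.008, 0.5729], [0.012, 0.5722], [0.016, 0.5718], [0.02, 0.5722], [0.024, 0.5721], [0.028, 0.572]]
```

View pics/w7.png

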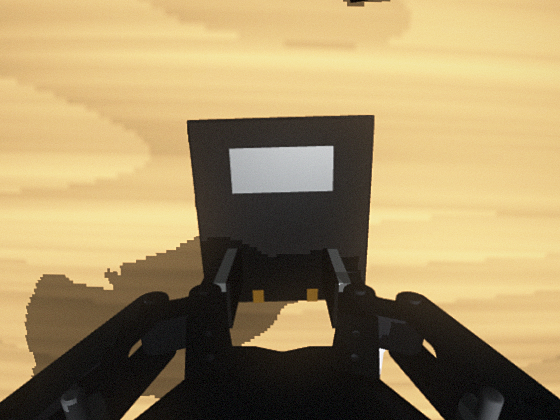

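The wrist view shows the whole pack out on the table (rear edge at row 118, sticker at (280,170)). It is yawed 3° and 4–5 mm to the left. Correcting on the way into the mouth.

```bash
cat > pc.py <<'E'
from h import *
c=optics.camera("wrist"); W=pts(c); np.savez("pc",W=W); x,y,z=W[...,0],W[...,1],W[...,2]
s=env.observe(); T=s["tcp_pos"]; print("tcp",np.round(T,4),"F",np.round(s["wrist_force"],1),s["clock"])
g=np.isfinite(z)&(abs(z-.01)<.004)&(x>T[0]+.02)&(x<T[0]+.1)&(abs(y-T[1])<.06)
k=[(v,np.percentile(x[q],98)) for v in np.arange(T[1]-.034,T[1]+.034,.004) if (q:=g&(abs(y-v)<.002)).sum()>5]
b,a=np.polyfit(*np.array(k).T,1); yaw=-np.arctan(b)
h=[]
for xx in np.arange(T[0]+.035,T[0]+.07,.005):
    q=g&(abs(x-xx)<.002); h.append((xx,(np.percentile(y[q],.5)+np.percentile(y[q],99.5))/2))
yc=np.median([v-(xx-T[0]-.05)*np.tan(yaw) for xx,v in h]); xr=a+b*yc
C=np.array([xr,yc+(xr-T[0]-.05)*np.tan(yaw)])-.05*np.array([np.cos(yaw),np.sin(yaw)]);F=C-.05*np.array([np.cos(yaw),np.sin(yaw)])
th=np.radians(1.7);d=F-[.397,-.0142];print("yaw",np.degrees(yaw).round(2),"C",C.round(4),"front",F.round(4),"front in cradle",(1000*np.array([d[0]*np.cos(th)+d[1]*np.sin(th),-d[0]*np.sin(th)+d[1]*np.cos(th)])).round(1))
E
python3 pc.py; python3 -m handwheel '-2 1 0 0 0 0.01 0.5;-3 1 0 0 0 0.01 0.5;-3 1 0 0 0 0.01 0.5;-3 1 0 0 0 0 0.5;-3 0 0 0 0 0 0.5;-3 0 0 0 0 0 0.5;-2 0 0 0 0 0 0.5;0 0 0 0 0 0 0.5'|grep -E "tcp_pos|wrist_force"; python3 pc.py
```

```text
tcp [ 0.4992 -0.006  -0.0261] F [ 5.   0.3 18.9] 21.6
yaw 3.07 C [ 0.5238 -0.0057] front [ 0.4739 -0.0084] front in cradle [77.   3.6]
tcp_pos: [0.4816, -0.0106, -0.0261]
wrist_force: [7.0, -0.9, 18.6]
tcp [ 0.4815 -0.0106 -0.0261] F [ 7.1  0.3 18.9] 22.45
yaw 1.37 C [ 0.506  -0.0111] front [ 0.456  -0.0123] front in cradle [59.1  0.1]
```

```bash
python3 -m handwheel '-2 0 0 0 0 0 0.5;-4 0.15 0 0 0 0 0.5;-4 0.15 0 0 0 0 0.5;-4 0.15 0 0 0 0 0.5;-4 0.15 0 0 0 0 0.5;-4 0.15 0 0 0 0 0.5;-4 0.15 0 0 0 0 0.5;-4 0.15 0 0 0 0 0.5;-4 0.15 0 0 0 0 0.5;-4 0.15 0 0 0 0 0.5;-3 0 0 0 0 0 0.5;0 0 0 0 0 0 0.5'|grep -E "tcp_pos|wrist_force"; python3 pc.py
```

```text
tcp_pos: [0.4414, -0.0123, -0.0261]
wrist_force: [7.4, 0.8, 20.7]
tcp [ 0.4414 -0.0123 -0.0261] F [ 7.2  0.1 21.6] 23.7
yaw 1.42 C [ 0.4658 -0.0128] front [ 0.4158 -0.014 ] front in cradle [18.8 -0.4]
```

```bash
python3 -m handwheel '-2 0 0 0 0 0 0.5;-3 0 0 0 0 0 0.5;-3 0 0 0 0 0 0.5;-3 0 0 0 0 0 0.5;-2 0 0 0 0 0 0.5;0 0 0 0 0 0 0.5'|grep -E "tcp_pos|wrist_force"; python3 -m handwheel '-1 0 0 0 0 0 0.5;-1 0 0 0 0 0 0.5;0 0 0 0 0 0 0.5'|grep -E "tcp_pos|wrist_force"; python3 -m handwheel '-1 0 0 0 0 0 0.5;-1 0 0 0 0 0 0.5;0 0 0 0 0 0 0.5'|grep -E "tcp_pos|wrist_force"
```

```text
tcp_pos: [0.4291, -0.0125, -0.0261]
wrist_force: [7.7, -0.6, 21.9]
tcp_pos: [0.4274, -0.0125, -0.0261]
wrist_force: [7.2, -0.8, 20.7]
tcp_pos: [0.4256, -0.0126, -0.0261]
wrist_force: [8.1, -0.3, 21.2]
```

```bash
python3 pc.py
```

```text
tcp [ 0.4255 -0.0126 -0.0261] F [ 8.1 -0.8 21.3] 24.95
yaw 1.35 C [ 0.4499 -0.0131] front [ 0.3999 -0.0143] front in cradle [ 2.9 -0.2]
```

```bash
for i in 1; do python3 -m handwheel '-1 0 0 0 0 0 0.5;-1 0 0 0 0 0 0.5;0 0 0 0 0 0 0.5'|grep -E "tcp_pos|wrist_force"; python3 -m handwheel '-1 0 0 0 0 0 0.5;-1 0 0 0 0 0 0.5;0 0 0 0 0 0 0.5'|grep -E "tcp_pos|wrist_force"; done; python3 pc.py
```

```text
tcp_pos: [0.4236, -0.0126, -0.0261]
wrist_force: [8.2, 0.6, 21.5]
tcp_pos: [0.4217, -0.0126, -0.0261]
wrist_force: [8.8, -0.1, 21.5]
tcp [ 0.4217 -0.0126 -0.0261] F [ 8.6 -0.1 21.5] 25.6
yaw 1.38 C [ 0.446  -0.0131] front [ 0.396  -0.0143] front in cradle [-1.  -0.1]
```

```bash
python3 -m handwheel '-1 0 0 0 0 0 0.5;-1 0 0 0 0 0 0.5;0 0 0 0 0 0 0.5'|grep -E "tcp_pos|wrist_force"; python3 -m handwheel '-1 0 0 0 0 0 0.5;-1 0 0 0 0 0 0.5;0 0 0 0 0 0 0.5'|grep -E "tcp_pos|wrist_force"; python3 pc.py
```

```text
tcp_pos: [0.4204, -0.0127, -0.0261]
wrist_force: [9.9, 0.4, 18.8]
tcp_pos: [0.4199, -0.0127, -0.0261]
wrist_force: [11.4, 1.5, 17.3]
tcp [ 0.4199 -0.0127 -0.026 ] F [11.4  0.9 17.1] 26.25
yaw 1.66 C [ 0.4446 -0.013 ] front [ 0.3946 -0.0144] front in cradle [-2.4 -0.2]
```

The pack has reached the bar: it stopped, the x force rose and the yaw squared to 1.66°. One more firm push, then release straight up.

```bash
python3 -m handwheel '-1 0 0.5 0 0 0 0.5;-1 0 0.5 0 0 0 0.5;-1 0 0 0 0 0 0.5;0 0 0 0 0 0 0.5'|grep -E "tcp_pos|wrist_force"; python3 pc.py;  python3 -m handwheel '-1 0 0 0 0 0 0.5;-1 0 0 0 0 0 0.5;0 0 0 0 0 0 0.5'|grep -E "tcp_pos|wrist_force"; python3 pc.py
```

```text
tcp_pos: [0.4201, -0.0128, -0.026]
wrist_force: [15.3, 3.3, 22.1]
tcp [ 0.4201 -0.0128 -0.0261] F [15.   2.6 22.1] 26.7
yaw 1.64 C [ 0.4446 -0.013 ] front [ 0.3946 -0.0144] front in cradle [-2.4 -0.2]
tcp_pos: [0.4192, -0.013, -0.026]
wrist_force: [15.9, 3.7, 19.5]
tcp [ 0.4192 -0.013  -0.026 ] F [16.   3.2 19. ] 27.05
yaw 1.74 C [ 0.4445 -0.0131] front [ 0.3945 -0.0146] front in cradle [-2.5 -0.3]
```

```bash
python3 -m handwheel '0 0 -2 0 0 0 0.5;0 0 -3 0 0 0 0.5;0 0 -10 0 0 0 0.5;0 0 -30 0 0 0 0.5;0 0 -40 0 0 0 0.5;0 0 -40 0 0 0 0.5;-10 0 -30 0 0 0 0.5;0 0 0 0 0 0 0.5;0 0 0 0 0 0 0.5'|grep -E "tcp_pos|wrist_force"; python3 look.py wrist w9; python3 look.py side s9 jar coaster spare_pack tin phone lamp; python3 - <<'E'
import numpy as np,cv2
for n in ["w9","s9"]:
    W=np.load(n+".npz")["W"];x,y,z=W[...,0],W[...,1],W[...,2]
    th=np.radians(1.7);u=(x-.3945)*np.cos(th)+(y+.0145)*np.sin(th);v=-(x-.3945)*np.sin(th)+(y+.0145)*np.cos(th)
    s=np.isfinite(z)&(abs(z-.0105)<.004)&(u>.002)&(u<.12)&(abs(v)<.0465); print(n,s.sum(),np.percentile(u[s],[.5,99.5]),cv2.minAreaRect(W[s][:,:2].astype(np.float32)))
cv2.imwrite("pics/s9c.png",cv2.resize(cv2.imread("pics/s9.png"),(784,588)))
E
```

```text
tcp_pos: [0.3896, -0.0104, 0.1237]
wrist_force: [0.4, -0.4, -0.3]
tcp [ 0.3896 -0.0104  0.1237] yaw -0.013053068104416556
tcp [ 0.3891 -0.0102  0.1228] yaw -0.012015889807276997
jar 0.39 [ 0.4476 -0.3315  0.0331]
coaster 0.76 [ 0.4463 -0.3351  0.003 ]
spare_pack 0.57 [ 0.6566 -0.0704  0.0121]
spare_pack 0.21 [0.4828 0.3179 0.0701]
tin 0.87 [0.4802 0.3189 0.0716]
tin 0.5 [0.7261 0.0061 0.0247]
phone 0.97 [ 0.7111 -0.283   0.0105]
lamp 0.92 [0.721  0.2983 0.0925]
w9 9422 [0.00289098 0.10090262] ((0.4462343454360962, -0.012501843273639679), (0.09949491918087006, 0.09028878062963486), 1.7454050779342651)
s9 1726 [0.00295537 0.09783254] ((0.4450475871562958, -0.012947708368301392), (0.09644459187984467, 0.09258687496185303), 1.8718558549880981)
```

View pics/s9c.png

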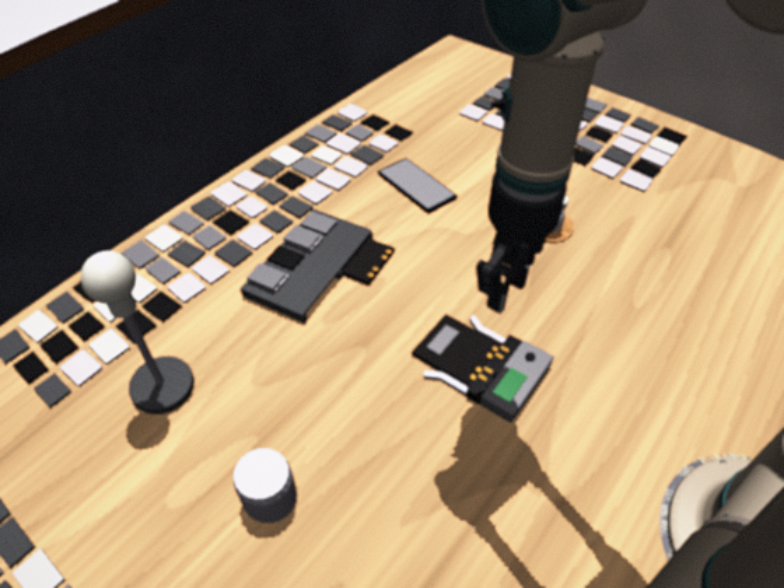

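View pics/w9.png

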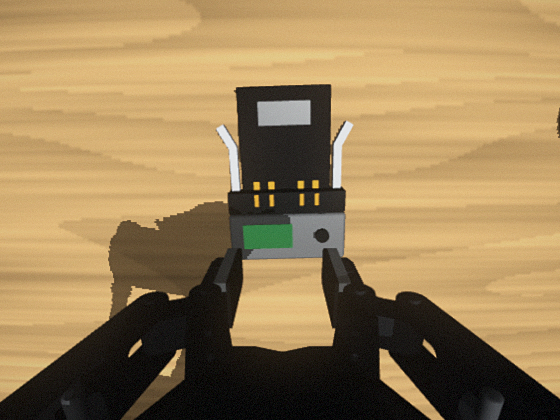

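Both views show the pack home: its contacts meet the bar at row 190 in the wrist view, between the guides and square (yaw 1.75°). The spare pack, tin, phone and lamp are where they were, the jar is on the coaster, and the gripper is clear.

```bash
python3 -c "
from plant import job
print(job.sign_off())"
```

```text
the job is handed in; nothing more can be done
None
```

The jar stands upright on the coaster, the pack is fully home against the contact bar in the tester cradle, and I handed the job in at about 28 s with the gripper clear; the sign-off returned no verdict.

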